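Seat the crank of the hand chopper on its drive pin

TASK

Somebody has put the crank on the hand-cranked chopper's spindle, but its hub is only riding on top of the cross pin. Turn the crank round until the slot in its hub finds the pin and it drops, and press it down fully home, so that the hub sits flat on the drive flange and the clips hold it; do not ram or force it. Then let go, with the things standing round the chopper left where they are.

Things in the scene. Friction and masses are not known exactly. Their poses are not given: they have to be found in the camera images.
- chopper: Hand-cranked food chopper, 134 mm across, held fast on the worktop by its suction foot: clear bowl with steel blades, white lid with a low dome. Origin: centre of its underside on the worktop; z up; its x axis points away from the small grey suction lever on the foot (lever 87 mm from the axis, 24 mm high). Lid top 126 mm high, dome 76 mm across and 134 mm high.
- spindle (a joint): Turn of the drive spindle in the chopper's frame, rad, anticlockwise from above positive; at 0 the cross pin lies along the chopper's x axis. The spindle turns either way without end, but stiffly (about 0.3 N m), so it stays put while the loose crank slides round on it.
- drive_seat (a point): Centre of the top of the steel drive flange (50 mm disc that turns with the spindle), 138 mm above the worktop on the chopper's axis; x axis along the cross pin, z up. The round shaft (14 mm thick, 44 mm high) rises from it. Here the centre of the crank's underside must come to rest.
- pin_end (a point): One end of the cross pin, a 6 mm rod, 40 mm long, square through the shaft; its middle is 8 mm and its top 11 mm above the flange, and its ends show 3 mm beyond the hub. This point is 20 mm from the axis, 8 mm above the flange.
- clip_nose (a point): Round nose of one of two sprung steel clips on the flange, beside the hub, a quarter turn from the pin; noses 3 to 10 mm above the flange. They hold the hub 6 mm above the flange until it is pressed down past them with 5 to 10 N, then grip its sides.
- crank: Loose crank, about 0.14 kg: black hub 34 mm across, 52 mm high, with a blind round bore; aluminium arm 16 mm wide, its top 49 mm above the underside; finger knob; weighted tail 41 mm the other way. Origin: centre of the hub's underside; z up; x along the arm to the knob. It starts on top of the pin, 11 mm above the flange, arm 30 to 90 degrees off the pin's line.
- hub_slot (a point): One mouth of the slot (8.5 mm wide, 13.5 mm deep) cut right across the hub's underside straight below the arm, so the crank fits the pin either way round. Point on the underside, 17 mm from the axis towards the knob. The crank slides round almost freely on the pin; within about 8 degrees of the pin's line it drops 5 mm by its weight onto the clips, and then turns the spindle with it.
- hub_top (a point): Centre of the flat top of the crank's hub (34 mm disc), 52 mm above the hub's underside: the place to press.
- crank_knob (a point): Middle of the finger knob: upright, 25 mm thick, from 50 to 88 mm above the hub's underside, its axis 65 mm from the hub's axis; this point is 69 mm above the underside. Pushed from the side it carries the crank round.
- tomato_punnet: Clear punnet of tomatoes, 100 x 140 x 63 mm, bystander. Origin: centre of its underside.
- spice_jar_a: Spice jar with black cap, 41 mm across, 105 mm high, bystander. Origin: centre of its underside.
- spice_jar_b: Second, like spice jar, bystander. Origin: centre of its underside.
Mind the look-alikes: they are no part of the job. Of the things that look like the crank, the larger one is meant.

How it is judged:
By the outcome, as a careful person would: the job done as asked, in the order asked, and still so for the second after the job is handed in, with the robot touching nothing.
It also fails if it takes over 40 s, if anything falls off the work surface, if the arm or the gripper's body presses on something with over 40 N, if the wrist force passes 120 N, or if a joint passes its speed limit or range.

ROBOT

A 6-joint arm with a two-finger parallel gripper is mounted at the origin on a cart in front of the work surface, level with it; the furniture and walls round the work are solid. World frame = base frame: x ahead of the robot, y to its left, z up, the work surface at z = 0. Lengths are in m, angles in rad, forces in N, time in s.
With the tool pointing down it reaches from about 0.35 to 0.975 m from the base axis. Payload 4.9 kg.
Tool frame: the origin (TCP) lies on the centre line of the jaws, within the pads' length; the fingertips stand ahead of it and the grasp point (between the pads) is the TCP (manip.tip_extent is the z of the fingertips in the tool frame, in m); z points along the fingers, y is the line along which they close (so a half turn about z gives the same grasp; the last joint's range is limited). The gripper opens to 85 mm and grips with 20 to 120 N. Pads are 22 mm wide; open, the fingers measure 114 mm over their backs; the gripper's body (76 mm by 85 mm) begins 54 mm behind the grasp point. The pads swing forward as they close: fully open they stand 13 mm farther back than shut.
Start: joints at [-1.409, 0.053, 1.613, -0, 1.476, -0.119], TCP at [0.173, -0.601, 0.25] pointing down, gripper open.
Joint ranges: [-3.01, 3.01], [-1.01, 2.22], [0.06, 2.58], [-1.02, 4.17], [0.09, 2.62], [-3.14, 3.14]. Speed limits (rad/s): [2.57, 2.57, 3.14, 3.14, 3.14, 3.14].

INTERFACE

Orientations are given as a unit quaternion [w, x, y, z].
In Python, from plant import manip gives the robot as it stands. The module is installed in compiled form; this text tells all that it offers.
- The arm moves only by the shell command python3 -m crank 'ROWS'. ROWS is a JSON object whose key "moves" holds a list of rows, 1 to 5 of them, each of 7 numbers: the opening from 0.0 (shut) to 1.0 (fully open), then dx, dy, dz in shares of the most that a row can go, 1 being 62.5 mm, then a rotation vector rx, ry, rz in normalised numbers (1 is 2 pi rad); each row shifts and turns the commanded pose from where the row before left it, along the tool's axes as they then stand; what a row does not reach is not made up. A row lasts 1/8 s, in which the tool goes at most 0.0625 m and 0.188 rad, less where a joint would pass 70% of its speed; a pose out of reach is approached as far as the arm can. The fingers move at their own pace and stop on an object; the grip force is fixed at half the most. Time passes only in rows, so rows that do not move let the fingers close. It prints the time, the measured TCP pose, the force, the opening and the grip force at its end. No shift or turn number may pass 1 either way. Input that does not fit is refused with a message, and nothing moves.
- manip.state(): the state, without advancing time (a new reading comes with each control period).
- manip.grab_frame(name): name is "scene" or "top" or "wrist"; returns (picture, depth): 400x640x3 uint8, red, green, blue; 400x640 float32, m along the optical axis (not along the pixel's ray), 0 where there is no reading.
- manip.camera_params(name): a dict with "intrinsics" (3x3 intrinsics, pixels), "xyz" and "orientation" of the camera in the world. Camera axes: x right, y down, z forward; pixel columns grow to the right and rows downward; lengths in m; the calibration is good to about 2 mm. A picture is of the moment at which its call begins: read the wrist's pose just before it. camera_params takes no time and is no camera call; for the wrist camera it gives the pose at the moment of the call.
- manip.job_done(): hands the job in; it is judged then, once.
Trained networks look in the newest picture that a camera, given by its name, has taken for a name from the list of things; names that differ only in an ending like _2 or _b are one class to them, and where a whole thing is asked for, a point or a joint stands for the part that bears it (a point fixed in the world has none). Each returns a list of dicts, best first, with "conf" (0 to 1); they miss things now and then, are a little off and sometimes report something else, mostly with a low value. They report only what shows in the picture. A call takes as long as a camera call. They do not tell look-alikes from the thing itself.
- manip.look_for(camera, query): "extent" ([left, top, right, bottom] in pixels, round what is visible of it).
- manip.outline_of(camera, query): "region" (400x640 bool, what is visible of it) and "extent" ([left, top, right, bottom] in pixels, round what is visible of it).
- manip.mark_of(camera, query): "centre" ([row, column] in pixels: a listed point, or the origin of a listed thing).
The state is a dict: "time": time; "joint_pos": joint angles; "joint_vel": joint speeds; "joint_efforts": joint torques, N m; "tool_pos": TCP position; "tool_rot": TCP orientation; "contact_force": force on the tool from outside, world axes, zero at the start; "ft_torque": the same for the moment, N m; "gripper_width": opening from 0.0 (shut) to 1.0 (fully open); "grasp_force": force on a finger pad.
Only numpy, scipy, OpenCV 4.12 (cv2) and the standard library are available. Lean on these libraries where they do the work, as an engineer would, in place of code of your own. Each camera call takes 0.05 s, during which the arm holds its last target. There are 200 camera calls.

## Working session

There is one attempt and no reset: what is moved stays moved. The work goes in short steps, Python scripts to look and compute and a shell command to move; the robot and the scene stay as the last step left them, time stands still between calls to the robot, and variables do not carry over. Pictures are saved under pics/ and viewed, at most 10 in all, crops included, and the job is handed in when it is done.

```bash
mkdir -p pics
cat > h.py <<'E'
import numpy as np, cv2
from plant import manip
from scipy.spatial.transform import Rotation as R
def rot(q): return R.from_quat([q[1],q[2],q[3],q[0]]).as_matrix()
def grab(n):
    p=manip.camera_params(n); im,d=manip.grab_frame(n); return im,d,p
def px2w(p,u,v,z):
    K=np.array(p["intrinsics"]); return rot(p["orientation"])@(np.array([(u-K[0,2])/K[0,0],(v-K[1,2])/K[1,1],1])*z)+np.array(p["xyz"])
def w2px(p,X):
    K=np.array(p["intrinsics"]); c=rot(p["orientation"]).T@(np.array(X)-p["xyz"]); c=K@c; return c[:2]/c[2]
def plane(p,u,v,h):
    o=np.array(p["xyz"]); r=px2w(p,u,v,1)-o; return o+r*(h-o[2])/r[2]
def dep(d,u,v,k=2):
    a=d[int(v)-k:int(v)+k+1,int(u)-k:int(u)+k+1]; a=a[a>0]; return float(np.median(a)) if a.size else 0
def save(n,im): cv2.imwrite("pics/"+n,cv2.cvtColor(im,cv2.COLOR_RGB2BGR))
E
python3 - <<'E'
from h import *
np.set_printoptions(precision=3,suppress=True)
s=manip.state();print(s["time"],s["tool_pos"],s["tool_rot"],manip.tip_extent)
ims=[]
for n in("scene","top"):
    im,d,p=grab(n);ims.append(im);print(n,p["xyz"])
    for q in("chopper","crank","hub_top","crank_knob","pin_end","hub_slot","spice_jar_a","tomato_punnet"):
        for r in manip.mark_of(n,q)[:3]:
            v,u=r["centre"];z=dep(d,u,v);print(q,round(r["conf"],2),round(u),round(v),px2w(p,u,v,z) if z else None)
save("s.png",ims[0]);save("t.png",ims[1])
E
```

```text
0.0 [ 0.173 -0.6    0.249] [-0.001  0.99   0.14  -0.   ] 0.019
scene [ 0.28  -0.912  0.757]
chopper 0.69 319 218 [ 0.513 -0.419  0.088]
chopper 0.27 320 167 [ 0.543 -0.367  0.198]
crank 0.71 321 182 [ 0.539 -0.383  0.165]
hub_top 0.82 255 210 [ 0.4   -0.248  0.   ]
hub_top 0.79 319 166 [ 0.542 -0.364  0.199]
crank_knob 0.92 334 140 [ 0.595 -0.337  0.233]
crank_knob 0.54 241 219 [ 0.351 -0.304  0.05 ]
pin_end 0.68 331 184 [ 0.57  -0.373  0.134]
hub_slot 0.81 326 175 [ 0.551 -0.382  0.182]
hub_slot 0.47 254 226 [ 0.38  -0.296 -0.003]
spice_jar_a 0.88 337 175 [ 0.655 -0.247  0.02 ]
spice_jar_a 0.56 361 197 [ 0.671 -0.357  0.024]
spice_jar_a 0.55 322 166 [ 0.548 -0.369  0.199]
tomato_punnet 0.87 311 296 [ 0.417 -0.575  0.055]
top [ 0.441 -0.409  0.99 ]
chopper 0.83 300 205 [ 0.522 -0.377  0.199]
chopper 0.17 295 149 [ 0.67  -0.356  0.046]
crank 0.74 264 270 [ 0.389 -0.293  0.035]
crank 0.63 297 197 [ 0.537 -0.371  0.201]
hub_top 0.98 297 192 [ 0.547 -0.371  0.202]
hub_top 0.75 264 270 [ 0.388 -0.294  0.034]
crank_knob 0.8 274 166 [ 0.591 -0.328  0.238]
crank_knob 0.57 263 284 [ 0.356 -0.292  0.036]
pin_end 0.51 302 190 [ 0.552 -0.38   0.2  ]
hub_slot 0.92 287 191 [ 0.558 -0.347  0.14 ]
hub_slot 0.71 264 274 [ 0.38  -0.293  0.033]
hub_slot 0.32 296 198 [ 0.536 -0.369  0.201]
spice_jar_a 0.97 291 148 [ 0.664 -0.348  0.074]
spice_jar_a 0.84 245 151 [ 0.656 -0.243  0.073]
tomato_punnet 0.94 369 254 [ 0.43  -0.53   0.064]
```

View pics/s.png

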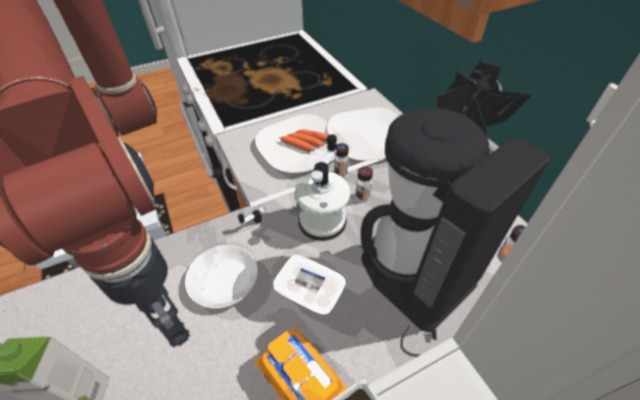

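View pics/t.png

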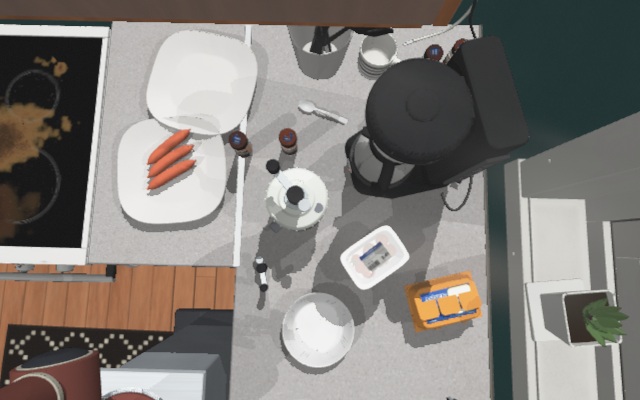

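The chopper is at top (297,200), with jars behind it at (288,140) and (239,145). There are two crank-like things. One is on the chopper: hub (297,193), knob (274,166), at z≈0.20. The other, shorter, lies on the worktop at (263,274), at z≈0.03. The larger one, on the spindle, fits the description. I'll confirm that in a crop.

Run:
```python
from h import *
np.set_printoptions(precision=3,suppress=True)
im,d,p=grab("top")
c=im[110:310,210:370];save("tc.png",cv2.resize(c,None,fx=3,fy=3,interpolation=cv2.INTER_CUBIC)[:600])
# hub/knob/lid by depth
v,u=np.mgrid[100:300,200:400]
W=np.array([px2w(p,a,b,d[b,a]) for a,b in zip(u.ravel(),v.ravel())])
m=np.hypot(W[:,0]-.54,W[:,1]+.37)<.12
for lo,hi in((.12,.136),(.19,.206),(.225,.245)):
    s=W[m&(W[:,2]>lo)&(W[:,2]<hi)];
    if len(s): print(lo,len(s),s.mean(0),s.min(0),s.max(0),cv2.minEnclosingCircle(s[:,:2].astype(np.float32)))
pw=manip.camera_params("wrist");s=manip.state();T=rot(s["tool_rot"])
print("cam in tool",T.T@(np.array(pw["xyz"])-s["tool_pos"]));print(T.T@rot(pw["orientation"]));print(np.array(pw["intrinsics"]),T)
# tall things near
for n,(a,b) in dict(mach=(420,110),car=(385,165)).items(): print(n,px2w(p,a,b,dep(d,a,b)))
```

```text
0.12 2267 [ 0.542 -0.369  0.128] [ 0.479 -0.432  0.12 ] [ 0.612 -0.302  0.136] ((0.5454568266868591, -0.3668820858001709), 0.0670992061495781)
0.19 536 [ 0.547 -0.365  0.2  ] [ 0.511 -0.397  0.191] [ 0.593 -0.325  0.205] ((0.5525149703025818, -0.3630916476249695), 0.04888231307268143)
0.225 148 [ 0.592 -0.326  0.237] [ 0.581 -0.338  0.23 ] [ 0.604 -0.313  0.241] ((0.5928187966346741, -0.32534706592559814), 0.01295278500765562)
cam in tool [ 0.066 -0.001 -0.124]
[[-0.001 -0.964 -0.265]
 [ 1.    -0.001  0.001]
 [-0.001 -0.265  0.964]]
[[302.711   0.    322.861]
 [  0.    302.711 193.502]
 [  0.      0.      1.   ]] [[ 0.961  0.277 -0.   ]
 [ 0.277 -0.961 -0.   ]
 [-0.     0.    -1.   ]]
mach [ 0.649 -0.56   0.398]
car [ 0.602 -0.539  0.214]
```

View pics/tc.png

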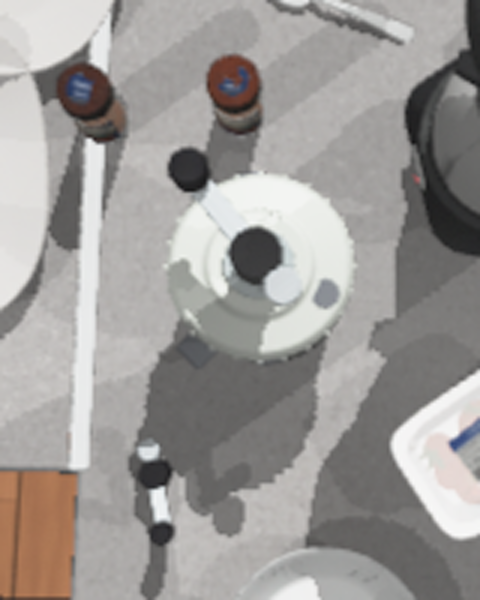

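The crop confirms it. The meant crank has its hub at crop (255,255) on the lid and its knob at (188,168). The small look-alike lies on the worktop at (155,490). Measured hub to knob is ≈65 mm, which fits. I'll move in for a wrist view of the pin.

Careful with the scale: shifts go in shares of 62.5 mm and turns go in shares of 2 pi rad. That gives: 0.06 m is 0.96, -0.005 m is -0.08.

```bash
python3 -m crank '{"moves": [[0, 0.96, 0, -0.08, 0, 0, 0], [0, 0.96, 0, -0.08, 0, 0, 0], [0, 0.96, 0, -0.08, 0, 0, 0], [0, 0.96, 0, -0.08, 0, 0, 0], [0, 0.96, 0, 0, 0, 0, 0]]}'
python3 - <<'E'
from h import *
np.set_printoptions(precision=4,suppress=True)
im,d,p=grab("wrist");s=manip.state();print(s["tool_pos"],s["time"],manip.tip_extent)
for q in("pin_end","clip_nose","hub_top","crank_knob","hub_slot","drive_seat"):
    for r in manip.mark_of("wrist",q)[:4]:
        v,u=r["centre"];z=dep(d,u,v,1);print(q,round(r["conf"],2),round(u,1),round(v,1),px2w(p,u,v,z) if z else None)
u,v=w2px(p,[.545,-.37,.16]);print(u,v)
u=int(np.clip(u,80,560));v=int(np.clip(v,60,340))
save("w1.png",cv2.resize(im[v-60:v+60,u-80:u+80],None,fx=5,fy=5,interpolation=cv2.INTER_CUBIC));print("crop",u-80,v-60)
E
```

```text
time: 1.58
tool_pos: [0.4634, -0.5169, 0.2712]
tool_rot: [0.001, 0.99, 0.14, 0.0]
contact_force: [0.3, -1.3, 0.2]
gripper_width: 0.002
grasp_force: 0.0
[ 0.4697 -0.5135  0.2705] 1.625 0.019
pin_end 0.57 182.2 22.5 [ 0.559  -0.3777  0.1381]
clip_nose 0.76 150.7 14.0 [ 0.5523 -0.3805  0.1855]
hub_top 0.84 108.9 20.5 [ 0.5404 -0.3664  0.2006]
hub_top 0.64 124.0 171.6 [ 0.3922 -0.288   0.0354]
crank_knob 0.67 120.6 209.8 [ 0.3536 -0.3022  0.0578]
hub_slot 0.89 145.1 12.0 [ 0.5515 -0.3812  0.1928]
hub_slot 0.88 141.7 174.9 [ 0.3852 -0.2965  0.0116]
hub_slot 0.52 148.8 16.4 [ 0.5503 -0.381   0.1881]
drive_seat 0.72 164.0 40.1 [ 0.5408 -0.3833  0.1716]
drive_seat 0.2 181.2 22.5 [ 0.5577 -0.3809  0.1464]
154.131150412993 31.717260475217817
crop 74 0
```

View pics/w1.png

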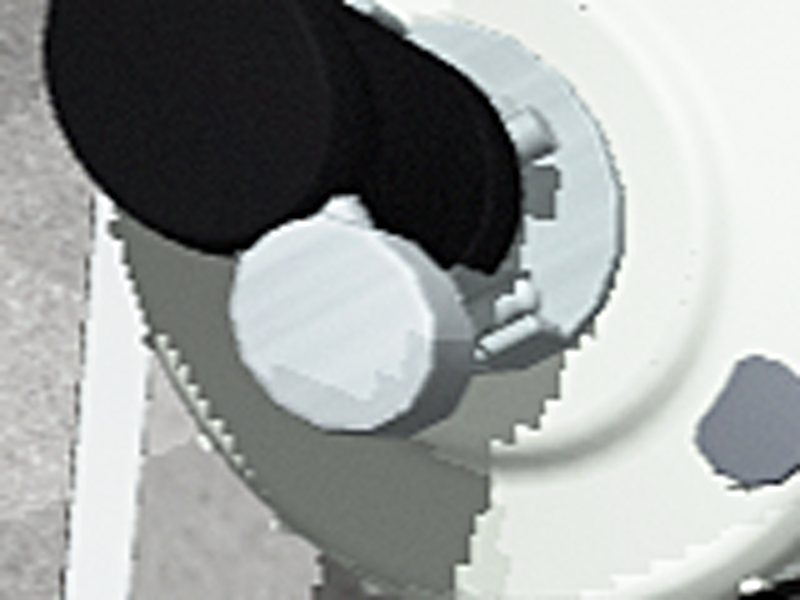

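The wrist crop shows the hub with the pin's end stub at crop (538,135), or picture (181.6,27). A clip with its round nose is at crop (515,310), a quarter turn away. Next I work out the angles.

Run:
```python
from h import *
np.set_printoptions(precision=4,suppress=True)
im,d,p=grab("wrist")
for n,u,v,h in(("pin",181.6,26.5,.147),("pin tip",183.5,26.5,.146),("clip",178,60,.148),("hubtop",113,20,.201),("flangeR",198,40,.138)):
    X=plane(p,u,v,h);D=X-[.5455,-.3685,h];print(n,X,dep(d,u,v,1) and px2w(p,u,v,dep(d,u,v,1)),np.degrees(np.arctan2(D[1],D[0])),np.hypot(*D[:2]))
# flange disc points by depth
v,u=np.mgrid[0:100,60:260];W=np.array([px2w(p,a,b,d[b,a]) for a,b in zip(u.ravel(),v.ravel())])
for lo,hi in((.136,.1395),(.142,.15),(.197,.204)):
    m=(np.hypot(W[:,0]-.545,W[:,1]+.37)<.03)&(W[:,2]>lo)&(W[:,2]<hi);s=W[m];print(lo,m.sum(),s.mean(0),cv2.minEnclosingCircle(s[:,:2].astype(np.float32)))
```

```text
pin [ 0.552  -0.3833  0.147 ] [ 0.5528 -0.3798  0.1396] -66.43188091478406 0.016158308142084212
pin tip [ 0.5525 -0.3842  0.146 ] [ 0.5533 -0.3807  0.1384] -66.06898852589542 0.017162111057164524
clip [ 0.5286 -0.3847  0.148 ] [ 0.5285 -0.385   0.1486] -136.246970108895 0.02345161241611663
hubtop [ 0.5383 -0.3705  0.201 ] [ 0.5383 -0.3705  0.201 ] -164.3723454717654 0.0075043359218779785
flangeR [ 0.5472 -0.3927  0.138 ] [ 0.5476 -0.3908  0.1335] -86.05249415792359 0.02422249657422694
0.136 1095 [ 0.5493 -0.379   0.1377] ((0.543615996837616, -0.3682226538658142), 0.024461321532726288)
0.142 306 [ 0.535  -0.3808  0.147 ] ((0.5398143529891968, -0.37855780124664307), 0.018850287422537804)
0.197 3047 [ 0.5354 -0.3733  0.2002] ((0.5357381105422974, -0.3725368082523346), 0.02359800785779953)
```

To row units: 0.04 m is 0.64, -0.01 m is -0.16.

```bash
python3 -m crank '{"moves": [[0, 0.64, -0.16, 0, 0, 0, 0], [0, 0.64, -0.16, 0, 0, 0, 0], [0, 0, 0, 0, 0, 0, 0]]}'
cat > pin.py <<'E'
from h import *
import sys
np.set_printoptions(precision=4,suppress=True)
im,d,p=grab("wrist");s=manip.state();print(s["tool_pos"],s["time"])
for q in("pin_end","clip_nose","hub_top","crank_knob"):
    for r in manip.mark_of("wrist",q)[:3]:
        v,u=r["centre"];h=dict(pin_end=.146,clip_nose=.145).get(q);z=dep(d,u,v,1);X=plane(p,u,v,h) if h else px2w(p,u,v,z)
        D=X-[.545,-.3685,0];print(q,round(r["conf"],2),round(u,1),round(v,1),X,np.degrees(np.arctan2(D[1],D[0])),np.hypot(*D[:2]))
v,u=np.mgrid[0:400:1,0:640:1];K=p["intrinsics"];C=np.stack([(u-K[0][2])/K[0][0]*d,(v-K[1][2])/K[1][1]*d,d],-1).reshape(-1,3);W=C@rot(p["orientation"]).T+p["xyz"]
for n,lo,hi,r in(("flange",.1365,.1395,.03),("hubtop",.185,.207,.019),("knobtop",.22,.245,.1)):
    m=(np.hypot(W[:,0]-.545,W[:,1]+.37)<r)&(W[:,2]>lo)&(W[:,2]<hi)&(d.ravel()>0);t=W[m]
    if len(t): print(n,m.sum(),t.mean(0),np.median(t[:,2]),cv2.minEnclosingCircle(t[:,:2].astype(np.float32)))
u,v=w2px(p,[.545,-.37,.16]);u=int(np.clip(u,80,560));v=int(np.clip(v,60,340))
save(sys.argv[1],cv2.resize(im[v-60:v+60,u-80:u+80],None,fx=5,fy=5,interpolation=cv2.INTER_CUBIC));print("crop",u-80,v-60)
np.savez("last.npz",im=im,d=d,o=p["orientation"],x=p["xyz"],K=p["intrinsics"])
E
python3 pin.py w2.png
```

```text
time: 2.35
tool_pos: [0.5336, -0.4752, 0.2703]
tool_rot: [-0.0, 0.99, 0.141, 0.0]
contact_force: [-0.5, 0.9, 0.1]
gripper_width: -0.001
grasp_force: 0.0
[ 0.5325 -0.4761  0.2703] 2.4
pin_end 0.75 218.8 133.1 [ 0.5565 -0.3808  0.146 ] -47.037757357123915 0.016822554031365126
clip_nose 0.88 190.2 125.1 [ 0.5562 -0.3573  0.145 ] 45.21209193073258 0.015831725629827837
hub_top 0.95 162.4 155.2 [ 0.5415 -0.3653  0.2005] 137.7348579429588 0.004693453722909684
hub_top 0.83 148.1 233.0 [ 0.3899 -0.2842  0.0345] 151.47416576558143 0.1765866703979073
hub_top 0.46 80.8 48.2 [ 0.592  -0.337   0.2356] 33.872415778171145 0.05659112396641329
crank_knob 0.84 82.7 48.0 [ 0.5923 -0.3369  0.2344] 33.74437296509758 0.05687895906672864
crank_knob 0.68 148.9 264.8 [ 0.3569 -0.2989  0.0514] 159.6862652170127 0.20060357261895403
crank_knob 0.22 202.7 144.7 [ 0.551  -0.3819  0.1802] -65.94242504623108 0.01467679347543213
flange 866 [ 0.5514 -0.3767  0.1378] 0.13781282807800171 ((0.5437099933624268, -0.3663681447505951), 0.02485734410583973)
hubtop 2640 [ 0.5446 -0.3694  0.1993] 0.20046206726244825 ((0.5449648499488831, -0.36993685364723206), 0.01902478188276291)
knobtop 3150 [ 0.5916 -0.3288  0.2346] 0.23661357729906762 ((0.5914415717124939, -0.3255794942378998), 0.013309977017343044)
crop 116 85
```

View pics/w2.png

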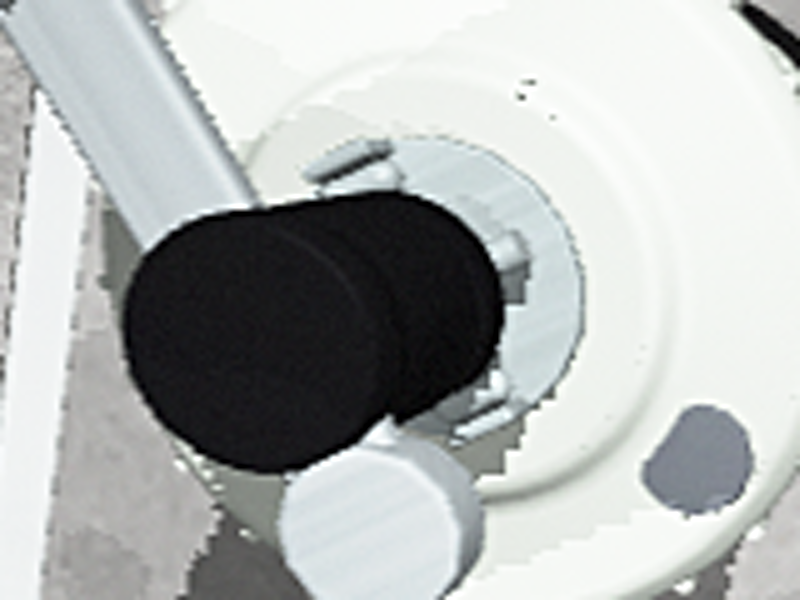

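Pin end at crop (518,252), clips at (355,170) and (495,395). That puts the pin line at about −47°/133° and the arm at about 41°, so the crank needs ≈90° anticlockwise. I'll bring the closed fingers to the clockwise side of the knob and sweep.

To row units: 0.0345 m is 0.552, -0.0275 m is -0.44.

```bash
python3 -m crank '{"moves": [[0, 0.552, -0.44, 0, 0, 0, 0], [0, 0.552, -0.44, 0, 0, 0, 0], [0, 0.552, -0.44, 0, 0, 0, 0], [0, 0, 0, 0.32, 0, 0, 0], [0, 0, 0, 0.304, 0, 0, 0]]}'
python3 - <<'E'
from h import *
s=manip.state();T=rot(s["tool_rot"]);p=np.array(s["tool_pos"])
for a in range(10,131,12):
    q=np.array([.5445+.066*np.cos(np.radians(a)),-.368+.066*np.sin(np.radians(a)),.231]);print(a,np.round(T.T@(q-p),4));p=q
E
```

```text
time: 3.22
tool_pos: [0.6085, -0.3688, 0.23]
tool_rot: [0.0, 0.99, 0.14, -0.0]
contact_force: [-0.5, 0.0, -0.9]
gripper_width: -0.001
grasp_force: 0.0
10 [ 0.0044 -0.0115 -0.001 ]
22 [ 0.     -0.0138 -0.    ]
34 [-0.0029 -0.0135  0.    ]
46 [-0.0056 -0.0126  0.    ]
58 [-0.0081 -0.0112  0.    ]
70 [-0.0102 -0.0092  0.    ]
82 [-0.0119 -0.0069  0.    ]
94 [-0.0131 -0.0043  0.    ]
106 [-0.0137 -0.0015  0.    ]
118 [-0.0137  0.0014  0.    ]
130 [-0.0131  0.0043  0.    ]
```

To row units: -0.014 m is -0.224, -0.0135 m is -0.216.

```bash
python3 -m crank '{"moves": [[0, 0.064, -0.184, 0, 0, 0, 0], [0, 0, -0.224, 0, 0, 0, 0], [0, -0.048, -0.216, 0, 0, 0, 0], [0, -0.088, -0.2, 0, 0, 0, 0], [0, -0.128, -0.176, 0, 0, 0, 0]]}'
cat > k.py <<'E'
from h import *
np.set_printoptions(precision=4,suppress=True)
im,d,p=grab("top");print(manip.state()["tool_pos"])
v,u=np.mgrid[0:400:1,0:640:1];K=p["intrinsics"];C=np.stack([(u-K[0][2])/K[0][0]*d,(v-K[1][2])/K[1][1]*d,d],-1).reshape(-1,3);W=C@rot(p["orientation"]).T+p["xyz"]
dark=im.reshape(-1,3).max(1)<60
r=np.hypot(W[:,0]-.5445,W[:,1]+.368)
for n,lo,hi,a,b in(("hub",.18,.21,0,.016),("knob",.215,.242,.045,.085)):
    t=W[dark&(W[:,2]>lo)&(W[:,2]<hi)&(r<b)&(r>=a)]
    if len(t): m=t.mean(0);print(n,len(t),m,"top z",np.median(t[:,2]),"ang",np.degrees(np.arctan2(m[1]+.368,m[0]-.5445)),"r",np.hypot(m[0]-.5445,m[1]+.368))
for q in("crank_knob","hub_top"):
    for g in manip.mark_of("top",q)[:2]: v,u=g["centre"];print(q,round(g["conf"],2),u,v,px2w(p,u,v,dep(d,u,v,1)))
E
python3 k.py
```

```text
time: 3.85
tool_pos: [0.5795, -0.3107, 0.2319]
tool_rot: [0.0, 0.99, 0.14, 0.0]
contact_force: [0.6, -0.1, -0.0]
gripper_width: 0.002
grasp_force: 0.1
[ 0.5785 -0.3099  0.2318]
hub 101 [ 0.5482 -0.3654  0.2015] top z 0.2015614710243755 ang 34.92017763255718 r 0.004529252593014471
knob 49 [ 0.5495 -0.3107  0.2358] top z 0.2377270116398298 ang 85.03413259752264 r 0.057548541875751084
crank_knob 0.75 259.9 188.7 [ 0.5152 -0.3356  0.4623]
crank_knob 0.59 263.2 284.9 [ 0.3568 -0.296   0.0572]
hub_top 0.64 295.3 193.3 [ 0.5445 -0.3681  0.2021]
hub_top 0.62 260.9 268.6 [ 0.3911 -0.2865  0.0353]
```

To row units: -0.0115 m is -0.184, -0.01 m is -0.16.

```bash
python3 -m crank '{"moves": [[0, -0.16, -0.144, 0, 0, 0, 0], [0, -0.184, -0.112, 0, 0, 0, 0], [0, -0.128, -0.048, 0, 0, 0, 0], [0, -0.08, -0.024, 0, 0, 0, 0], [0, 0, 0, 0, 0, 0, 0]]}'; python3 k.py
```

```text
time: 4.62
tool_pos: [0.5409, -0.3015, 0.2314]
tool_rot: [0.0, 0.99, 0.14, 0.0]
contact_force: [0.4, 0.3, 0.4]
gripper_width: 0.003
grasp_force: 0.0
[ 0.5411 -0.3014  0.2314]
hub 164 [ 0.5444 -0.367   0.2008] top z 0.2008059243621324 ang 96.393633841339 r 0.001033575937835428
knob 32 [ 0.5111 -0.3151  0.2368] top z 0.23728559825319218 ang 122.25017068127254 r 0.0625569549443516
crank_knob 0.91 262.7 204.5 [ 0.4903 -0.3458  0.5053]
crank_knob 0.72 262.6 284.9 [ 0.3567 -0.2946  0.0565]
hub_top 0.69 294.9 190.9 [ 0.5494 -0.3671  0.2005]
hub_top 0.68 296.4 196.9 [ 0.5378 -0.3704  0.2004]
```

Not dropped yet, with the hub top still at 0.201 and the knob near 120°. I'll go on in small steps.

To row units: -0.0045 m is -0.072, -0.0005 m is -0.008.

```bash
python3 -m crank '{"moves": [[0, -0.072, -0.008, 0, 0, 0, 0], [0, -0.072, 0, 0, 0, 0, 0], [0, -0.072, 0, 0, 0, 0, 0], [0, 0, 0, 0, 0, 0, 0]]}'; python3 k.py
```

```text
time: 5.28
tool_pos: [0.5278, -0.3047, 0.2313]
tool_rot: [-0.0, 0.99, 0.14, -0.0]
contact_force: [-0.1, -0.1, 0.3]
gripper_width: -0.004
grasp_force: 0.0
[ 0.5279 -0.3047  0.2314]
hub 172 [ 0.5437 -0.368   0.1949] top z 0.19522545202036362 ang -179.27522997829163 r 0.0007896573309725442
knob 39 [ 0.4977 -0.3249  0.2309] top z 0.23088678967020837 ang 137.39816014600237 r 0.06363183066483089
crank_knob 0.9 268.0 212.5 [ 0.4813 -0.3521  0.5023]
crank_knob 0.57 263.0 287.2 [ 0.3519 -0.2959  0.0583]
hub_top 0.78 295.7 191.5 [ 0.5489 -0.3685  0.1963]
hub_top 0.78 260.2 268.4 [ 0.3915 -0.285   0.0359]
```

It has dropped onto the clips: hub top 0.195–0.196, knob at ≈136°. I'll back off the knob, rise, and go over the hub.

To row units: 0.0325 m is 0.52, -0.02 m is -0.32.

```bash
python3 -m crank '{"moves": [[0, 0.192, 0.016, 0, 0, 0, 0], [0, 0, 0, -0.32, 0, 0, 0], [0, -0.112, 0.52, 0, 0, 0, 0], [0, -0.112, 0.52, 0, 0, 0, 0], [0, 0, 0, 0, 0, 0, 0]]}'; python3 -m crank '{"moves": [[0, 0, 0, 0.24, 0, 0, 0], [0, 0, 0, 0.16, 0, 0, 0], [0, 0, 0, 0, 0, 0, 0]]}'
```

```text
time: 6.05
tool_pos: [0.5448, -0.3705, 0.2528]
tool_rot: [0.001, 0.99, 0.139, 0.0]
contact_force: [0.3, 0.5, -0.8]
gripper_width: -0.003
grasp_force: 0.0
time: 6.42
tool_pos: [0.5438, -0.3671, 0.2241]
tool_rot: [-0.001, 0.99, 0.14, -0.001]
contact_force: [0.0, 1.0, -0.2]
gripper_width: -0.001
grasp_force: 0.0
```

To row units: 0.003 m is 0.048, 0.002 m is 0.032.

```bash
python3 -m crank '{"moves": [[0, 0, 0, 0.048, 0, 0, 0], [0, 0, 0, 0.048, 0, 0, 0], [0, 0, 0, 0.032, 0, 0, 0], [0, 0, 0, 0, 0, 0, 0]]}'; python3 -m crank '{"moves": [[0, 0, 0, 0.032, 0, 0, 0], [0, 0, 0, 0, 0, 0, 0]]}'; python3 -m crank '{"moves": [[0, 0, 0, 0.016, 0, 0, 0], [0, 0, 0, 0, 0, 0, 0]]}'
```

```text
time: 6.92
tool_pos: [0.5444, -0.3685, 0.2182]
tool_rot: [-0.0, 0.99, 0.14, -0.0]
contact_force: [-0.2, 0.2, 0.4]
gripper_width: -0.003
grasp_force: 0.0
time: 7.18
tool_pos: [0.5444, -0.3685, 0.2161]
tool_rot: [-0.0, 0.99, 0.14, -0.0]
contact_force: [0.0, -0.5, 0.5]
gripper_width: -0.003
grasp_force: 0.0
time: 7.42
tool_pos: [0.5444, -0.3685, 0.2152]
tool_rot: [-0.0, 0.99, 0.14, -0.0]
contact_force: [0.2, 0.6, 0.0]
gripper_width: -0.004
grasp_force: 0.0
```

To row units: 0.001 m is 0.016.

```bash
for i in 1; do python3 -m crank '{"moves": [[0, 0, 0, 0.016, 0, 0, 0], [0, 0, 0, 0, 0, 0, 0]]}'; python3 -m crank '{"moves": [[0, 0, 0, 0.016, 0, 0, 0], [0, 0, 0, 0, 0, 0, 0]]}'; python3 -m crank '{"moves": [[0, 0, 0, 0.016, 0, 0, 0], [0, 0, 0, 0, 0, 0, 0]]}'; done | grep -E "pos|contact"
```

```text
tool_pos: [0.5445, -0.3685, 0.2144]
contact_force: [0.1, 0.2, -0.1]
tool_pos: [0.5446, -0.3687, 0.2138]
contact_force: [-0.4, 0.3, 2.8]
tool_pos: [0.5444, -0.3686, 0.2122]
contact_force: [-0.4, -0.6, 2.4]
```

To row units: 0.001 m is 0.016.

```bash
{ python3 -m crank '{"moves": [[0, 0, 0, 0.016, 0, 0, 0], [0, 0, 0, 0, 0, 0, 0]]}'; python3 -m crank '{"moves": [[0, 0, 0, 0.016, 0, 0, 0], [0, 0, 0, 0, 0, 0, 0]]}'; python3 -m crank '{"moves": [[0, 0, 0, 0.016, 0, 0, 0], [0, 0, 0, 0, 0, 0, 0]]}'; } | grep -E "pos|contact"
```

```text
tool_pos: [0.5444, -0.3684, 0.2109]
contact_force: [0.1, 1.0, 1.0]
tool_pos: [0.5443, -0.3684, 0.2097]
contact_force: [0.3, 0.7, 0.4]
tool_pos: [0.5444, -0.3686, 0.2095]
contact_force: [-1.4, -0.5, 1.6]
```

To row units: 0.001 m is 0.016.

```bash
{ python3 -m crank '{"moves": [[0, 0, 0, 0.016, 0, 0, 0], [0, 0, 0, 0, 0, 0, 0]]}'; python3 -m crank '{"moves": [[0, 0, 0, 0.016, 0, 0, 0], [0, 0, 0, 0, 0, 0, 0]]}';python3 -m crank '{"moves": [[0, 0, 0, 0.016, 0, 0, 0], [0, 0, 0, 0, 0, 0, 0]]}'; } | grep -E "pos|contact"; python3 k.py
```

```text
tool_pos: [0.5445, -0.3688, 0.2094]
contact_force: [-2.6, -0.2, 5.9]
tool_pos: [0.5445, -0.3689, 0.2094]
contact_force: [-2.8, 1.2, 7.9]
tool_pos: [0.5446, -0.369, 0.2093]
contact_force: [-4.7, 2.3, 11.2]
[ 0.5446 -0.369   0.2092]
knob 126 [ 0.5023 -0.3201  0.2275] top z 0.22784127276815808 ang 131.388273551659 r 0.06388671911754519
crank_knob 0.76 266.8 214.7 [ 0.4997 -0.3179  0.2281]
crank_knob 0.63 265.0 285.4 [ 0.3559 -0.3002  0.0581]
hub_top 0.61 264.7 266.9 [ 0.3951 -0.2951  0.0358]
```

```bash
{ python3 -m crank '{"moves": [[0, 0, 0, 0.016, 0, 0, 0], [0, 0, 0, 0, 0, 0, 0]]}'; python3 -m crank '{"moves": [[0, 0, 0, 0.016, 0, 0, 0], [0, 0, 0, 0, 0, 0, 0]]}'; python3 -m crank '{"moves": [[0, 0, 0, -0.32, 0, 0, 0], [0, 0, 0, -0.64, 0, 0, 0], [0, 0.32, 0.64, 0, 0, 0, 0], [0, 0.32, 0.64, 0, 0, 0, 0], [0, 0, 0, 0, 0, 0, 0]]}'; } | grep -E "pos|contact"; python3 k.py; python3 pin.py w3.png
```

```text
tool_pos: [0.5447, -0.3691, 0.2092]
contact_force: [-6.3, 3.7, 13.9]
tool_pos: [0.5447, -0.3691, 0.2091]
contact_force: [-7.1, 4.2, 17.1]
tool_pos: [0.6059, -0.4356, 0.262]
contact_force: [-1.0, 1.2, 0.2]
[ 0.6052 -0.4346  0.2625]
crank_knob 0.68 262.3 285.3 [ 0.3558 -0.2939  0.0562]
hub_top 0.82 262.2 268.1 [ 0.3923 -0.2895  0.0356]
hub_top 0.43 291.4 194.3 [ 0.4962 -0.3828  0.5611]
[ 0.6047 -0.4336  0.2645] 11.15
pin_end 0.66 250.2 229.2 [ 0.5565 -0.3823  0.146 ] -50.25587027306568 0.017935246268882345
pin_end 0.55 218.3 222.5 [ 0.5549 -0.3549  0.146 ] 53.77009160945649 0.016827499512652062
clip_nose 0.89 221.1 222.2 [ 0.5554 -0.3569  0.145 ] 48.04825493843054 0.015567967766266316
clip_nose 0.64 216.2 243.8 [ 0.5345 -0.3566  0.145 ] 131.55704854373283 0.015839472573230443
hub_top 0.96 207.7 263.9 [ 0.5423 -0.3646  0.1906] 124.70943867346851 0.004707677388379615
hub_top 0.63 171.2 289.9 [ 0.5105 -0.341   0.1864] 141.40283322913112 0.04408467465123659
hub_top 0.46 213.7 241.0 [ 0.5604 -0.3651  0.1891] 12.474860026360064 0.01573151193689645
crank_knob 0.71 118.0 309.4 [ 0.5127 -0.3224  0.2195] 124.97417770066684 0.056284122718708605
flange 433 [ 0.5591 -0.3653  0.1378] 0.13779123973769147 ((0.546394407749176, -0.36524686217308044), 0.024135878309607506)
hubtop 1694 [ 0.5467 -0.3679  0.1898] 0.1899175550402315 ((0.5449690222740173, -0.36998888850212097), 0.019066520035266876)
knobtop 924 [ 0.5061 -0.3177  0.2249] 0.22564117399947747 ((0.5021234154701233, -0.3184316158294678), 0.012893321923911572)
crop 148 184
```

View pics/w3.png

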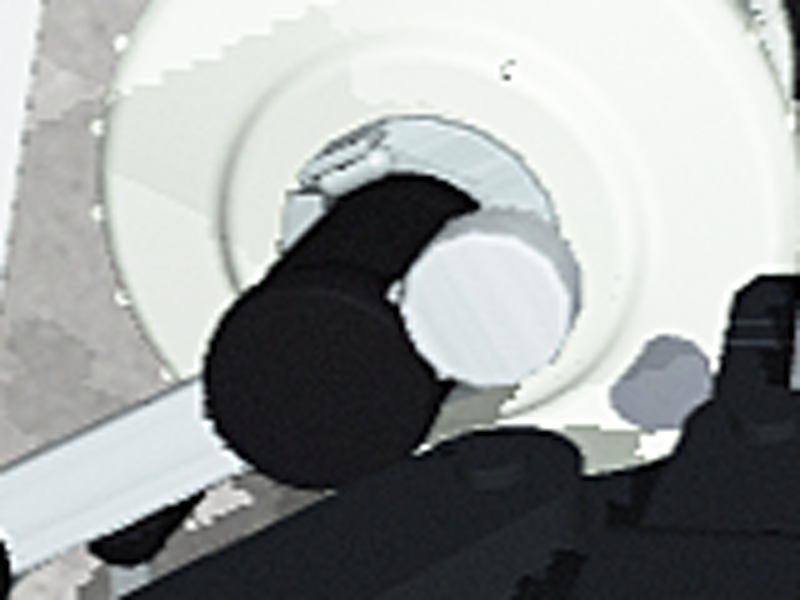

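The crop shows the hub at (325,380), with its top at 0.190 = 138 + 52 mm. The knob top is at 0.226, so the crank is fully home between the clips, and the gripper is clear. The bystanders were never touched. I'll hand it in.

```bash
python3 -c "
from plant import manip;print(manip.job_done())"
```

```text
the job is handed in; nothing more can be done
None
```

The crank dropped onto the pin and is pressed fully home: hub top measured at 190 mm, which puts the hub flat on the flange between the clips. The most pressing force read was about 17 N, the gripper stands clear, the bystanders were never reached for, and the job was handed in after about 11 s.

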